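# Reset the recipe stand's ratchet and set it to its lowest slope

## Task

The recipe stand leans too steeply: set its board to its lowest propped slope. Its ratchet only lets the board go up, so lift the board by its steel bar handle right up to its stop to make the pawl let go, lower it gently until it lies flat on the base, which arms the pawl again, then raise it just until the first notch catches, let it settle there and take the hand away. Do not let the board drop, and leave the things round the stand where they are.

Things in the scene. Friction and masses are not known exactly. Their poses are not given: they have to be found in the camera images.
- stand: Recipe stand fixed to the worktop: dark brown wooden frame 208 x 308 mm, 24 mm high, with a hinged wooden board 176 x 240 x 12 mm that carries a recipe card. Origin on the worktop under the middle of the board's hinge line; x points from the hinge to the far edge with the handle (away from the robot), y along the hinge line, z up
- board: The stand's wooden board with its handle; origin in the middle of the hinge line, 40 mm above the stand's origin; x along the board to the handle, z square to it. Flat: on two rubber bumpers. It weighs 0.6 to 0.95 kg (2.5 to 4.5 N felt at the handle when nearly flat, less when steep) and falls freely where no notch holds it. It starts propped in the fourth notch, 0.7 to 0.92 rad above level
- handle (a point): Middle of the board's handle: straight round steel bar 12 mm thick, 100 mm long, parallel to the hinge line, on which it swings at a radius of 215 mm in the board's mid plane; its axis lies 45 mm off the board's edge. A hand pointing straight down can grip across it (fingers closing along the stand's x) at every board angle; it turns in the fingers. Board flat: 40 mm above the worktop
- ratchet (a point): Point on the frame below the aluminium arc with five saw teeth at the board's right (-y) edge; a brass pawl on the board rides on it. The pawl drops behind each tooth as the board rises; lowered again by up to 0.05 rad, the board stops there. Notches 0.175 rad apart, the arc's setting unknown: the lowest holds the board somewhere from 0.17 to 0.40 rad above level and must be felt
- rearm (a point): Middle of the dark steel guide on the frame behind the arc. Above the fifth notch a lobe on the arc kicks the pawl out, 0.1 rad or more before the board meets a peg, its upper stop, 1.25 to 1.47 rad above level; the pawl stays out, so the board can be lowered all the way. Over the last 0.35 rad down to flat this guide pushes it in again (under 1 N at the handle); only then do the notches hold
- mug: Dark green mug with handle, 86 mm wide, 96 mm high, beside the stand; origin under its middle. To be left alone
- bowl: White bowl with a beige band, 115 mm wide, 56 mm high, beside the stand; origin under its middle. To be left alone
- onion: Brown onion, 75 mm wide, 77 mm high, beside the stand; origin under its middle. To be left alone
- spice: Glass spice jar with green lid, 46 mm wide, 106 mm high, beside the stand; origin under its middle. To be left alone

How it is judged:
On the way, in this order (a step that is already met when the one before it is completed fails the run):
1. the board has been lifted past its top notch, to its upper stop (z of handle in the frame of stand above 0.242 m), for 0.1 s.
2. the board has been lowered flat on the base (z of handle in the frame of stand below 0.046 m), for 0.2 s.
At the end, for the whole second after the job is handed in: The board is at rest, propped with its weight on the pawl in the lowest of its five notches (more than 1 N between the pawl's nose and the lowest tooth), its handle 75 to 132 mm above the worktop (contact force between cheek_c7 and pawl_c0 above 1 N and z of handle in the frame of stand between 0.075 and 0.132 m and angular speed of board below 0.03 rad/s); the robot touches nothing.
It fails at once if the board dropped or was thrown (swung faster than 3 rad/s, as after more than about 5 degrees of free fall) (angular speed of board above 3 rad/s).
It fails at once if the mug was moved by more than 20 mm (distance of mug from where it was at the start of the episode above 0.02 m).
It fails at once if the bowl was moved by more than 20 mm (distance of bowl from where it was at the start of the episode above 0.02 m).
It fails at once if the onion was moved by more than 20 mm (distance of onion from where it was at the start of the episode above 0.02 m).
It fails at once if the spice jar was moved by more than 20 mm (distance of spice from where it was at the start of the episode above 0.02 m).
It also fails if it takes over 72 s, if anything falls off the work surface, if the arm or the gripper's body presses on something with over 40 N, if the wrist force passes 120 N, or if a joint passes its speed limit or range.

## Robot

A 7-joint arm with a two-finger parallel gripper is mounted at the origin on a cart in front of the work surface, level with it; the furniture and walls round the work are solid. World frame = base frame: x ahead of the robot, y to its left, z up, the work surface at z = 0. Lengths are in m, angles in rad, forces in N, time in s.
With the tool pointing down it reaches from about 0.35 to 0.9 m from the base axis. Payload 8.1 kg.
Tool frame: the origin (TCP) lies on the centre line of the jaws, within the pads' length; the fingertips stand 19 mm ahead of it and the grasp point (between the pads) is the TCP; z points along the fingers, y is the line along which they close (so a half turn about z gives the same grasp; the last joint's range is limited). The gripper opens to 92 mm and grips with 3 to 60 N. Pads are 19 mm wide; open, the fingers measure 130 mm over their backs; the gripper's body (75 mm by 190 mm) begins 47 mm behind the grasp point.
Start: joints at [-1.261, 0.434, 0.025, 1.573, -0.012, 1.134, -0.075], TCP at [0.251, 0.573, 0.223] pointing down, gripper open.
Joint ranges: [-2.62, 2.62], [-0.44, 2.09], [-1.27, 1.32], [0.08, 2.57], [-1.32, 4.46], [0.12, 2], [-2.74, 2.74]. Speed limits (rad/s): [2.22, 2.22, 3.01, 3.01, 3.14, 3.14, 3.14].

## Interface

Orientations are given as a rotation vector (axis times angle).
In Python, from bench import state, capture, camera_info, close_job gives the robot as it stands.
- The arm moves only by the tool jog_arm, never from a script. Its argument "steps" is a list of rows, each a list of 3 entries, a list of its own where there are three numbers: the shift along the tool's x, y, z in mm, then the turn, a rotation vector about the tool's x, y, z in rad, then the opening, from -1 (shut) to 1 (fully open). A call has 1 to 5 rows; each row shifts and turns the commanded pose from where the row before left it, along the tool's axes as they then stand; what a row does not reach is not made up. A row lasts 1/10 s, in which the tool goes at most 50 mm and 8.59 degrees, less where a joint would pass 70% of its speed; a pose out of reach is approached as far as the arm can. A call with a gripper value outside its range is refused whole. The fingers move at their own pace and stop on an object; the grip force is fixed at half the most. Time passes only in rows, so rows that do not move let the fingers close. It gives the time, the measured TCP pose, the force, the opening and the grip force at its end, in the units of the state.
- state(): the state, without advancing time (a new reading comes with each control period).
- capture(name): name is "scene" or "top" or "wrist"; returns the picture (400x640x3 uint8, red, green, blue); there is no depth.
- camera_info(name): a dict with "fovy" (degrees; the focal length in pixels is half the picture's height over the tangent of half this angle, whatever the lens; pixels are square), "cx", "cy" (the principal point, pixels), "cam_to_world" (4x4, takes a point from camera to world coordinates). Camera axes: x right, y down, z forward; pixel columns grow to the right and rows downward; lengths in m; the calibration is good to about 2 mm. A picture is of the moment at which its call begins: read the wrist's pose just before it. camera_info takes no time and is no camera call; for the wrist camera it gives the pose at the moment of the call.
- close_job(): hands the job in; it is judged then, once.
The state is a dict: "time_s": time; "q": joint angles; "joint_vel": joint speeds; "joint_efforts": joint torques, N m; "tcp_pos": TCP position; "orientation": TCP orientation; "force": force on the tool from outside, world axes, zero at the start; "moment": the same for the moment, N m; "grip_width": finger opening in m; "gripper_force": force on a finger pad.
Only numpy, scipy, OpenCV 4.12 (cv2) and the standard library are available. Lean on these libraries where they do the work, as an engineer would, in place of code of your own. Each camera call takes 0.05 s, during which the arm holds its last target. There are 200 camera calls.

## Working session

There is one attempt and no reset: what is moved stays moved. The work goes in short steps, Python scripts to look and compute and a tool call to move; the robot and the scene stay as the last step left them, time stands still between calls to the robot, and variables do not carry over. Pictures are saved under pics/ and viewed, at most 10 in all, crops included, and the job is handed in when it is done.

Besides the shell and the picture viewer there is one more tool, called after "Call:" in YAML: its name, and indented under it one key for each argument. jog_arm: Moves the arm, as the interface text tells. Its arguments: {"type":"object","properties":{"steps":{"type":"array"}},"required":["steps"]}

```bash
mkdir -p pics; python3 - <<'E'
from bench import *
import cv2,numpy as np
print(state())
for n in("scene","top"):
    im=capture(n); cv2.imwrite(f"pics/{n}0.png",im[:,:,::-1]); i=camera_info(n); print(n,i["fovy"],i["cx"],i["cy"],np.round(i["cam_to_world"],4).tolist())
a=cv2.imread("pics/scene0.png");b=cv2.imread("pics/top0.png")
E
```

```text
{'time_s': 0.0, 'q': array([-1.2605657 ,  0.43523354,  0.02495027,  1.57409903, -0.01162144,
        1.13401442, -0.0750991 ]), 'joint_vel': array([-0.00060007, -0.00212406,  0.00015411,  0.00044075,  0.00087701,
        0.00208907, -0.00073587]), 'joint_efforts': array([ 1.02642756e-03, -6.67849159e+01,  9.84927267e-01, -3.14453495e+01,
       -6.08055596e-02,  4.30275255e-02,  1.52030452e-04]), 'tcp_pos': array([0.25057578, 0.57199492, 0.22263741]), 'orientation': array([-6.43921789e-01, -3.07467319e+00,  2.50532816e-03]), 'force': array([-0.0258648 ,  0.01625497, -0.5014477 ]), 'moment': array([-0.07049176, -0.01777979, -0.05188937]), 'gripper_force': 0.0, 'grip_width': 0.09157129306116726}
scene 44.21591182674109 325.2238600720611 199.04760452016586 [[0.8029, 0.2877, -0.5221, 1.2842], [0.5958, -0.3588, 0.7186, -0.921], [0.0194, -0.888, -0.4595, 0.6844], [0.0, 0.0, 0.0, 1.0]]
top 54.48751459402386 320.42702654739367 203.35256737422318 [[0.0127, -0.9832, 0.1822, 0.3364], [-0.9999, -0.0106, 0.0125, 0.0264], [-0.0104, -0.1823, -0.9832, 1.1181], [0.0, 0.0, 0.0, 1.0]]
```

View pics/scene0.png

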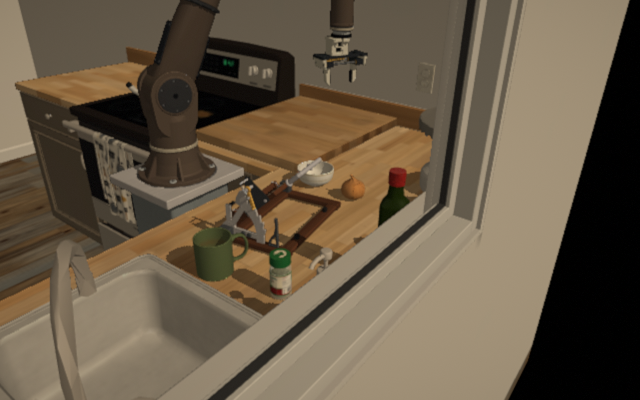

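View pics/top0.png

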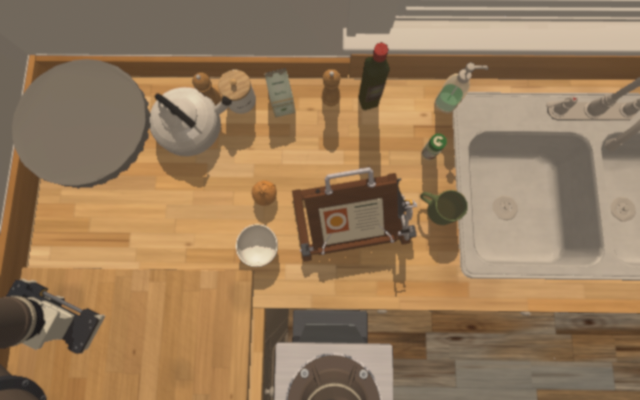

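```bash
python3 - <<'E'
import cv2,numpy as np
a=cv2.imread("pics/scene0.png")[145:265,180:350];b=cv2.imread("pics/top0.png")[155:265,280:430]
a=cv2.resize(a,(510,360),interpolation=2);b=cv2.resize(b,(750,550),interpolation=2)
cv2.imwrite("pics/a.png",a);cv2.imwrite("pics/b.png",b)
E
```

```text
(no output)
```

View pics/a.png

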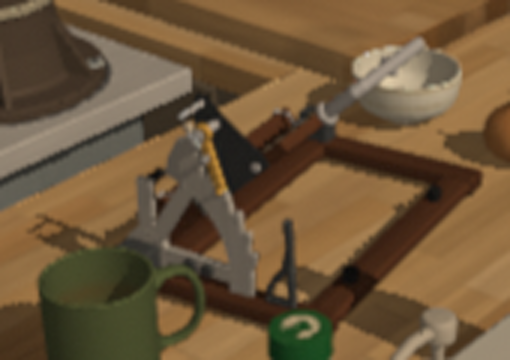

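View pics/b.png

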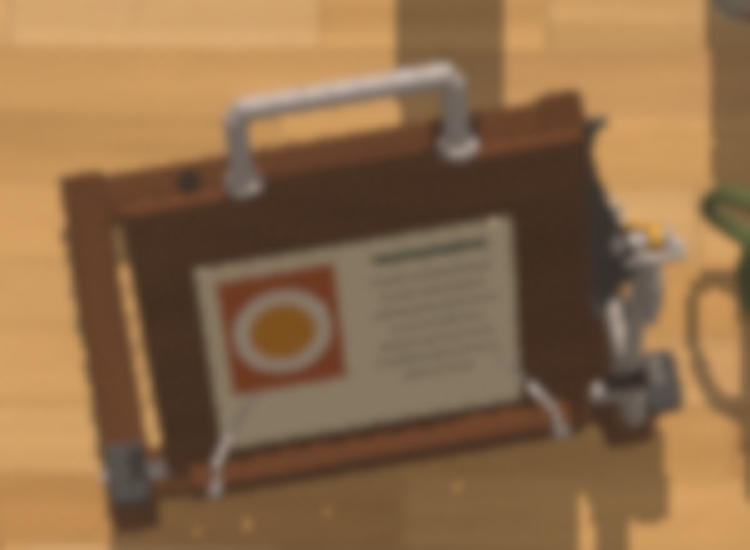

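```bash
cat > h.py <<'E'
from bench import *
import numpy as np
def ray(n,u,v):
    i=camera_info(n);T=np.array(i["cam_to_world"]);f=200/np.tan(np.radians(i["fovy"]/2))
    d=T[:3,:3]@[(u-i["cx"])/f,(v-i["cy"])/f,1];return T[:3,3],d/np.linalg.norm(d)
def plane(n,u,v,z):
    o,d=ray(n,u,v);return o+d*(z-o[2])/d[2]
def tri(a,b):
    (o,d),(p,e)=ray(*a),ray(*b)
    s=np.linalg.lstsq(np.c_[d,-e],p-o,rcond=None)[0];x,y=o+s[0]*d,p+s[1]*e
    return (x+y)/2,np.linalg.norm(x-y)
E
python3 - <<'E'
from h import *
t=lambda x,y:("top",280+x/5-.4,155+y/5-.4)
s=lambda x,y:("scene",180+x/3-.33,145+y/3-.33)
np.set_printoptions(precision=4,suppress=True)
print(tri(t(238,105),s(421,44)),tri(t(455,71),s(332,110)))
for z in(.18,.195,.21):
  l,r=plane(*t(238,105),z),plane(*t(455,71),z);print(z,l,r,(l+r)/2,np.linalg.norm(l-r),np.arctan2(-(l-r)[0],(l-r)[1]))
l,r=plane(*t(155,470),.04),plane(*t(600,388),.04);print('hinge',l,r,(l+r)/2,np.arctan2(-(l-r)[0],(l-r)[1]))
# frame far corners outer top, bumpers
l,r=plane(*t(63,180),.024),plane(*t(580,93),.024);print('far',l,r,(l+r)/2,np.linalg.norm(l-r),np.arctan2(-(l-r)[0],(l-r)[1]))
l,r=plane(*s(433,193),.026),plane(*s(350,272),.026);print('bump',l,r,(l+r)/2)
for n,u,v,z in(("onion",264,192,.04),("bowl",257,246,.056),("mug",451,207,.096),("spice",437,143,.106)):print(n,plane("top",u,v,z))
st=state();from scipy.spatial.transform import Rotation as R
print(R.from_rotvec(st["orientation"]).as_matrix())
E
```

```text
(array([0.5784, 0.0228, 0.19  ]), np.float64(0.0009564877126014337)) (array([ 0.5918, -0.0938,  0.1759]), np.float64(0.022837226130065228))
0.18 [0.5807 0.0224 0.18  ] [ 0.5992 -0.0857  0.18  ] [ 0.5899 -0.0316  0.18  ] 0.10963913249639928 0.1701095838529178
0.195 [0.5768 0.0225 0.195 ] [ 0.595  -0.0839  0.195 ] [ 0.5859 -0.0307  0.195 ] 0.10788596262944262 0.17010958385291683
0.21 [0.5728 0.0225 0.21  ] [ 0.5908 -0.0821  0.21  ] [ 0.5818 -0.0298  0.21  ] 0.10613279276248601 0.17010958385291683
hinge [0.4087 0.0657 0.04  ] [ 0.457  -0.1809  0.04  ] [ 0.4329 -0.0576  0.04  ] 0.1935401344518718
far [0.5757 0.1222 0.024 ] [ 0.6304 -0.1766  0.024 ] [ 0.603  -0.0272  0.024 ] 0.30379413121783805 0.18124646341323794
bump [0.5696 0.0577 0.026 ] [ 0.5984 -0.0986  0.026 ] [ 0.584  -0.0204  0.026 ]
onion [0.5673 0.201  0.04  ]
bowl [0.4129 0.2116 0.056 ]
mug [ 0.5197 -0.3083  0.096 ]
spice [ 0.6943 -0.2756  0.106 ]
[[-0.916   0.4013 -0.0005]
 [ 0.4013  0.916  -0.0013]
 [-0.0001 -0.0014 -1.    ]]
```

Call:
jog_arm:
  steps:
    - [[0,0,-16],[0,0,0.14],1]
    - [[0,0,-16],[0,0,0.14],1]
    - [[0,0,-16],[0,0,0.14],1]
    - [[0,0,-16],[0,0,0.14],1]
    - [[0,0,-16],[0,0,0.14],1]

```text
time_s: 0.6
tcp_pos: [0.2506, 0.5722, 0.3036]
orientation: [1.667, 2.663, -0.001]
force: [-0.3, 0.4, -0.2]
grip_width: 0.0921
gripper_force: 0.0
```

Call:
jog_arm:
  steps:
    - [[0,0,0],[0,0,0.14],1]
    - [[0,0,0],[0,0,0.14],1]
    - [[-45,15,0],[0,0,0],1]
    - [[-45,15,0],[0,0,0],1]
    - [[-45,15,0],[0,0,0],1]

```text
time_s: 1.1
tcp_pos: [0.3193, 0.446, 0.3029]
orientation: [2.014, 2.411, -0.001]
force: [0.3, -0.2, 0.0]
grip_width: 0.0917
gripper_force: 0.0
```

Call:
jog_arm:
  steps:
    - [[-45,15,0],[0,0,0],1]
    - [[-45,15,0],[0,0,0],1]
    - [[-45,15,0],[0,0,0],1]
    - [[-45,15,0],[0,0,0],1]
    - [[-45,15,0],[0,0,0],1]

```text
time_s: 1.6
tcp_pos: [0.433, 0.2375, 0.3034]
orientation: [-2.015, -2.41, -0.0]
force: [-0.0, 0.2, -0.8]
grip_width: 0.092
gripper_force: 0.0
```

Call:
jog_arm:
  steps:
    - [[-45,15,0],[0,0,0],1]
    - [[-45,15,0],[0,0,0],1]
    - [[-45,15,0],[0,0,0],1]
    - [[-45,15,0],[0,0,0],1]
    - [[0,0,0],[0,0,0],1]

```text
time_s: 2.1
tcp_pos: [0.5254, 0.0655, 0.3036]
orientation: [2.025, 2.398, -0.002]
force: [0.4, 0.2, -0.1]
grip_width: 0.0919
gripper_force: 0.0
```

Call:
jog_arm:
  steps:
    - [[-36,14,0],[0,0,0],1]
    - [[-36,14,0],[0,0,0],1]
    - [[-34,14,0],[0,0,-0.01],1]
    - [[0,0,0],[0,0,0],1]
    - [[0,0,0],[0,0,0],1]

```text
time_s: 2.6
tcp_pos: [0.5834, -0.0243, 0.3028]
orientation: [-2.005, -2.418, 0.001]
force: [-0.8, 0.1, -0.3]
grip_width: 0.0921
gripper_force: 0.0
```

```bash
python3 - <<'E'
from h import *
import cv2
i=camera_info("wrist");print(i,state()["tcp_pos"],state()["orientation"])
cv2.imwrite("pics/w1.png",capture("wrist")[:,:,::-1])
T=np.array(i["cam_to_world"]);f=200/np.tan(np.radians(i["fovy"]/2))
for p in([.586,-.031,.19],[.577,.0185,.19],[.5947,-.080,.19]):
    c=T[:3,:3].T@(np.array(p)-T[:3,3]);print(c[:2]/c[2]*f+[i["cx"],i["cy"]])
E
```

```text
{'fovy': 64.64572770857674, 'cx': 316.2100735955658, 'cy': 202.49652136125817, 'cam_to_world': array([[ 0.98252467,  0.18089491,  0.043844  ,  0.57192607],
       [ 0.18612307, -0.95247409, -0.24114584,  0.03993847],
       [-0.00186178,  0.24509212, -0.96949801,  0.46430872],
       [ 0.        ,  0.        ,  0.        ,  1.        ]])} [ 0.58335498 -0.02432315  0.30284921] [-2.00488077e+00 -2.41762643e+00  1.37876856e-03]
[317.47525901 205.70800495]
[317.96421892 149.03312685]
[316.81192416 257.1188563 ]
```

View pics/w1.png

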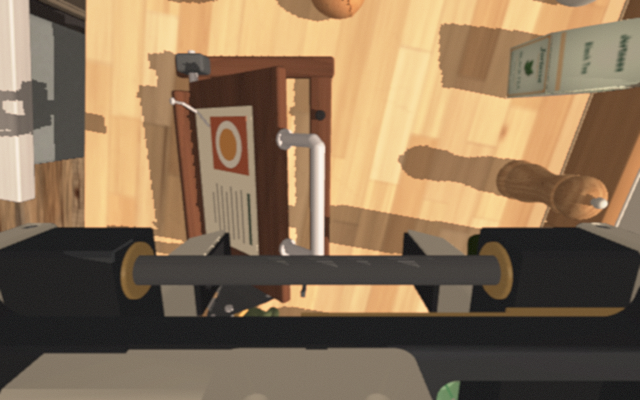

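Call:
jog_arm:
  steps:
    - [[-7,1,23],[0,0,0],0.2]
    - [[0,0,23],[0,0,0],0.2]
    - [[0,0,23],[0,0,0],0.2]
    - [[0,0,23],[0,0,0],0.2]
    - [[0,0,20],[0,0,0],0.2]

```text
time_s: 3.15
tcp_pos: [0.585, -0.0284, 0.1903]
orientation: [-1.999, -2.422, -0.0]
force: [0.8, 0.8, -0.5]
grip_width: 0.0575
gripper_force: 0.0
```

Call:
jog_arm:
  steps:
    - [[0,0,0],[0,0,0],-0.3]
    - [[0,0,0],[0,0,0],-1]
    - [[0,0,0],[0,0,0],-1]
    - [[0,0,0],[0,0,0],-1]
    - [[0,0,0],[0,0,0],-1]

```text
time_s: 3.65
tcp_pos: [0.5863, -0.0306, 0.1923]
orientation: [2.003, 2.419, 0.002]
force: [-0.8, 0.2, 0.3]
grip_width: 0.0195
gripper_force: 0.0
```

Call:
jog_arm:
  steps:
    - [[0,0,0],[0,0,0],-1]
    - [[0,0,0],[0,0,0],-1]
    - [[0,0,0],[0,0,0],-1]

```text
time_s: 3.95
tcp_pos: [0.5859, -0.0308, 0.1915]
orientation: [2.003, 2.42, 0.0]
force: [0.3, -0.6, -0.3]
grip_width: 0.0008
gripper_force: 0.0
```

```bash
python3 - <<'E'
from h import *
import cv2
s=state();print(s["tcp_pos"],s["grip_width"],s["gripper_force"],s["force"])
i=camera_info("wrist");cv2.imwrite("pics/w2.png",capture("wrist")[:,:,::-1])
E
```

```text
[ 0.58590648 -0.03075068  0.19148828] 0.000751136771433296 0.0 [ 0.27166401 -0.63953161 -0.3111104 ]
```

View pics/w2.png

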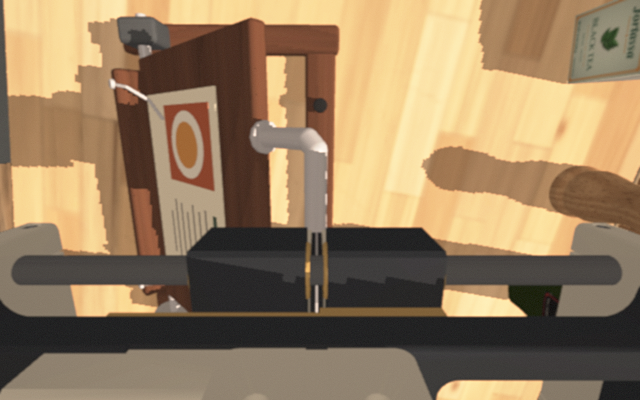

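```bash
python3 - <<'E'
from h import *
import cv2
a=cv2.imread("pics/w1.png")[120:270,250:350];b=cv2.imread("pics/w2.png")[110:320,230:350]
a=cv2.resize(a,None,fx=2.8,fy=2.8,interpolation=2);b=cv2.resize(b,None,fx=2.8,fy=2.8,interpolation=2)
H=max(a.shape[0],b.shape[0]);pad=lambda m:cv2.copyMakeBorder(m,0,H-m.shape[0],0,8,0)
cv2.imwrite("pics/w12.png",np.hstack([pad(a),pad(b)]))
i=camera_info("wrist");print(np.array(i["cam_to_world"]).round(4).tolist())
T=np.array(i["cam_to_world"]);f=200/np.tan(np.radians(i["fovy"]/2))
T1=np.array([[ 0.98252467,0.18089491,0.043844,0.57192607],[0.18612307,-0.95247409,-0.24114584,0.03993847],[-0.00186178,0.24509212,-0.96949801,0.46430872]])
def r(T,u,v):
    d=T[:3,:3]@[(u-i["cx"])/f,(v-i["cy"])/f,1];return T[:3,3],d
for u1,u2 in(((317,140),(316,147)),((317,143),(316,147)),((317,137),(316,147))):
    (o,d),(p,e)=r(T1,*u1),r(T,*u2);s=np.linalg.lstsq(np.c_[d,-e],p-o,rcond=None)[0];print(o+s[0]*d,p+s[1]*e)
E
```

```text
[[0.9822, 0.1822, 0.0454, 0.5741], [0.1878, -0.9522, -0.2408, 0.0335], [-0.0006, 0.2451, -0.9695, 0.3529], [0.0, 0.0, 0.0, 1.0]]
[0.57268179 0.03618187 0.3912738 ] [0.57364993 0.03628389 0.39127857]
[0.57350852 0.03200697 0.33311022] [0.57438315 0.03204536 0.33311845]
[0.57236269 0.03779309 0.41377962] [0.57336623 0.03792393 0.41378274]
```

View pics/w12.png

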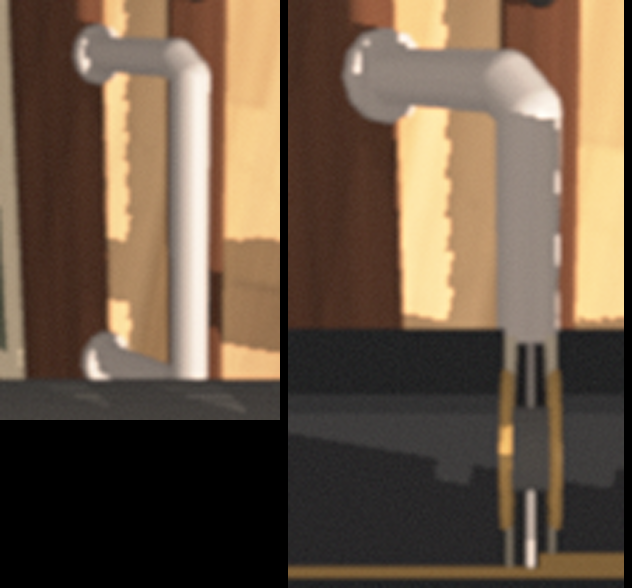

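Call:
jog_arm:
  steps:
    - [[0,0,0],[0,0,0],-0.3]
    - [[0,0,0],[0,0,0],-0.3]
    - [[0,0,0],[0,0,0],-0.3]
    - [[0,0,4],[0,0,0],-0.3]
    - [[0,0,4],[0,0,0],-0.3]

```text
time_s: 4.5
tcp_pos: [0.5859, -0.0307, 0.1831]
orientation: [2.003, 2.42, 0.0]
force: [0.8, 1.4, -0.4]
grip_width: 0.0312
gripper_force: 0.0
```

Call:
jog_arm:
  steps:
    - [[0,0,4],[0,0,0],-0.3]
    - [[0,0,4],[0,0,0],-0.3]
    - [[0,0,0],[0,0,0],-1]
    - [[0,0,0],[0,0,0],-1]
    - [[0,0,0],[0,0,0],-1]

```text
time_s: 5.0
tcp_pos: [0.5859, -0.0307, 0.1755]
orientation: [2.003, 2.42, 0.0]
force: [-3.6, -1.6, -1.5]
grip_width: 0.0124
gripper_force: 2.3
```

Call:
jog_arm:
  steps:
    - [[0,0,0],[0,0,0],-1]
    - [[0,0,0],[0,0,0],-1]
    - [[0,0,0],[0,0,0],-1]

```text
time_s: 5.3
tcp_pos: [0.5855, -0.0308, 0.1754]
orientation: [-2.003, -2.42, 0.001]
force: [-2.9, 0.2, -0.1]
grip_width: 0.0111
gripper_force: 30.0
```

Call:
jog_arm:
  steps:
    - [[0,0,0],[0,0,0],-0.6]
    - [[0,0,0],[0,0,0],-0.6]
    - [[0,0,4],[0,0,0],-0.6]
    - [[0,0,4],[0,0,0],-0.6]
    - [[0,0,4],[0,0,0],-0.6]

```text
time_s: 5.8
tcp_pos: [0.5859, -0.0306, 0.163]
orientation: [-2.003, -2.42, -0.0]
force: [0.2, -0.0, -0.5]
grip_width: 0.0186
gripper_force: 0.0
```

Call:
jog_arm:
  steps:
    - [[0,0,0],[0,0,0],-0.6]
    - [[0,0,0],[0,0,0],-1]
    - [[0,0,0],[0,0,0],-1]
    - [[0,0,0],[0,0,0],-1]
    - [[0,0,0],[0,0,0],-1]

```text
time_s: 6.3
tcp_pos: [0.5854, -0.0308, 0.1633]
orientation: [-2.003, -2.419, 0.001]
force: [-2.3, -0.4, -0.6]
grip_width: 0.0111
gripper_force: 30.0
```

```bash
python3 - <<'E'
from h import *
import cv2
s=state();print(s["tcp_pos"],s["grip_width"],s["gripper_force"],s["force"],s["q"])
b=capture("scene")[:,:,::-1][70:245,210:360]
cv2.imwrite("pics/s2.png",cv2.resize(b,None,fx=3.4,fy=3.4,interpolation=2))
E
```

```text
[ 0.58543804 -0.0308113   0.16327887] 0.011067613972626277 29.99023675918579 [-2.27586293 -0.40487161 -0.56916259] [-0.42158592  0.46180003  0.54479559  1.77765898 -0.28144599  0.98102518
  0.42288093]
```

View pics/s2.png

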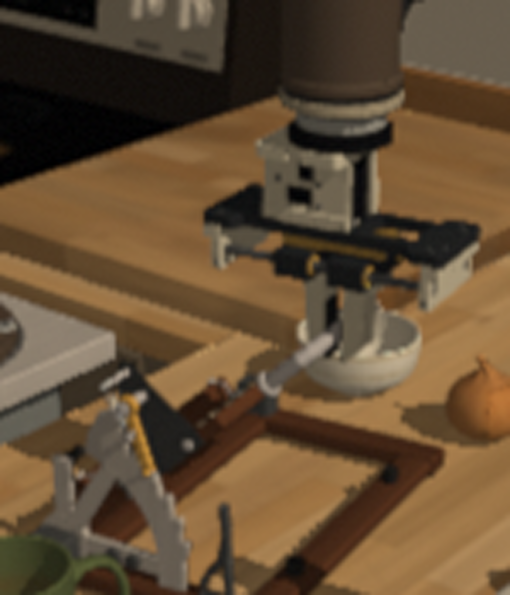

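```bash
python3 - <<'E'
from h import *
def pr(n,p):
    i=camera_info(n);T=np.array(i["cam_to_world"]);f=200/np.tan(np.radians(i["fovy"]/2));c=T[:3,:3].T@(np.array(p)-T[:3,3]);return c[:2]/c[2]*f+[i["cx"],i["cy"]]
for z in(.144,.163,.175,.19):
  for s in(-50,0,50):
    p=[.5854-.177*s/1000,-.0308+.984*s/1000,z];a=pr("scene",p);print(z,s,a,(a-[210,70])*3.4,pr("top",p))
E
```

```text
0.144 -50 [299.49530814 190.77768356] [304.28404768 410.64412412] [366.80278215 174.39867404]
0.144 0 [309.04282939 183.10344593] [336.74561994 384.55171615] [347.74164821 177.53994206]
0.144 50 [317.99993517 175.90378054] [367.19977959 360.07285384] [328.6425686 180.6874635]
0.163 -50 [299.45927312 183.8192315 ] [304.16152861 386.98538708] [367.60489235 172.48299191]
0.163 0 [309.07494928 176.31471892] [336.85482754 361.47004433] [348.18257826 175.68197513]
0.163 50 [318.09195253 169.27743801] [367.51263859 337.54328922] [328.72086446 178.88744775]
0.175 -50 [299.4362437  179.37219327] [304.08322858 371.86545713] [368.1273597  171.23518158]
0.175 0 [309.09546881 171.97779374] [336.92459396 346.72449873] [348.46979408 174.47172083]
0.175 50 [318.1507162  165.04575559] [367.71243507 323.15556901] [328.77186691 177.71490545]
0.19 -50 [299.40715725 173.75552768] [303.98433465 352.7687941 ] [368.79853897 169.63220217]
0.19 0 [309.12137658 166.50203385] [337.01268038 328.1069151 ] [348.83877161 172.91694351]
0.19 50 [318.22488739 159.70454893] [367.96461711 304.99546638] [328.83739007 176.20853322]
```

Call:
jog_arm:
  steps:
    - [[0,-7,-7],[0,0,0],-1]
    - [[0,-7,-7],[0,0,0],-1]
    - [[0,-8,-6],[0,0,0],-1]
    - [[0,-9,-6.5],[0,0,0],-1]
    - [[0,-9,-6],[0,0,0],-1]

```text
time_s: 6.85
tcp_pos: [0.5467, -0.0379, 0.1972]
orientation: [2.002, 2.419, 0.003]
force: [3.7, 1.1, -0.7]
grip_width: 0.0112
gripper_force: 30.0
```

Call:
jog_arm:
  steps:
    - [[0,0,0],[0,0,0],-1]

```text
time_s: 6.95
tcp_pos: [0.5462, -0.038, 0.1974]
orientation: [2.003, 2.419, 0.004]
force: [1.2, 1.5, -1.0]
grip_width: 0.0112
gripper_force: 30.0
```

Call:
jog_arm:
  steps:
    - [[0,-9,-5.5],[0,0,0],-1]
    - [[0,-9.5,-5],[0,0,0],-1]
    - [[0,-9.5,-4.5],[0,0,0],-1]
    - [[0,-10,-4.5],[0,0,0],-1]
    - [[0,0,0],[0,0,0],-1]

```text
time_s: 7.45
tcp_pos: [0.5095, -0.0448, 0.2169]
orientation: [2.002, 2.419, 0.005]
force: [2.7, 2.8, 4.2]
grip_width: 0.0112
gripper_force: 30.0
```

Call:
jog_arm:
  steps:
    - [[0,-5,-2],[0,0,0],-1]
    - [[0,-5,-2],[0,0,0],-1]
    - [[0,-5,-1.7],[0,0,0],-1]
    - [[0,0,0],[0,0,0],-1]

```text
time_s: 7.85
tcp_pos: [0.4946, -0.0476, 0.2218]
orientation: [2.003, 2.42, 0.003]
force: [2.7, 4.8, 4.3]
grip_width: 0.011
gripper_force: 30.0
```

```bash
python3 - <<'E'
from h import *
s=state();print(s["tcp_pos"],s["force"],s["moment"])
E
```

```text
[ 0.49464808 -0.04762231  0.22182902] [2.74591691 4.76951594 4.30371447] [ 0.87223071 -0.70759195  0.02108701]
```

Call:
jog_arm:
  steps:
    - [[0,-5,-1.5],[0,0,0],-1]
    - [[0,-5,-1.3],[0,0,0],-1]
    - [[0,0,0],[0,0,0],-1]

```text
time_s: 8.15
tcp_pos: [0.4848, -0.0495, 0.2244]
orientation: [2.003, 2.42, 0.002]
force: [2.1, 4.6, 4.1]
grip_width: 0.0109
gripper_force: 30.0
```

Call:
jog_arm:
  steps:
    - [[0,-5,-1.2],[0,0,0],-1]
    - [[0,0,0],[0,0,0],-1]

```text
time_s: 8.35
tcp_pos: [0.4839, -0.0499, 0.2255]
orientation: [1.997, 2.416, 0.008]
force: [23.0, 4.0, -17.6]
grip_width: 0.0111
gripper_force: 30.0
```

Call:
jog_arm:
  steps:
    - [[0,0,0],[0,0,0],-1]
    - [[0,5,1.2],[0,0,0],-1]
    - [[0,8,2.4],[0,0,0],-1]
    - [[0,8,2.8],[0,0,0],-1]
    - [[0,8.5,3.2],[0,0,0],-1]

```text
time_s: 8.85
tcp_pos: [0.5093, -0.0449, 0.216]
orientation: [2.002, 2.421, 0.002]
force: [1.3, 3.4, 6.0]
grip_width: 0.0112
gripper_force: 30.0
```

Call:
jog_arm:
  steps:
    - [[0,10,4.3],[0,0,0],-1]
    - [[0,9.7,4.5],[0,0,0],-1]
    - [[0,9.5,5.1],[0,0,0],-1]
    - [[0,9.2,5.6],[0,0,0],-1]
    - [[0,0,0],[0,0,0],-1]

```text
time_s: 9.35
tcp_pos: [0.5472, -0.038, 0.195]
orientation: [-2.003, -2.42, 0.002]
force: [1.9, 3.9, 2.6]
grip_width: 0.011
gripper_force: 30.0
```

Call:
jog_arm:
  steps:
    - [[0,8.8,6],[0,0,0],-1]
    - [[0,8.6,6.5],[0,0,0],-1]
    - [[0,8.3,6.9],[0,0,0],-1]
    - [[0,7.9,7.3],[0,0,0],-1]
    - [[0,0,0],[0,0,0],-1]

```text
time_s: 9.85
tcp_pos: [0.5802, -0.032, 0.168]
orientation: [2.003, 2.42, -0.002]
force: [1.2, 0.8, -0.6]
grip_width: 0.011
gripper_force: 30.0
```

Call:
jog_arm:
  steps:
    - [[0,7.5,7.7],[0,0,0],-1]
    - [[0,7.1,8],[0,0,0],-1]
    - [[0,6.7,8.4],[0,0,0],-1]
    - [[0,6.3,8.7],[0,0,0],-1]
    - [[0,0,0],[0,0,0],-1]

```text
time_s: 10.35
tcp_pos: [0.6076, -0.0269, 0.1353]
orientation: [2.002, 2.42, -0.001]
force: [1.3, 0.1, 0.8]
grip_width: 0.0109
gripper_force: 30.0
```

Call:
jog_arm:
  steps:
    - [[0,5.9,9],[0,0,0],-1]
    - [[0,5.4,9.3],[0,0,0],-1]
    - [[0,4.9,9.6],[0,0,0],-1]
    - [[0,4.4,9.8],[0,0,0],-1]
    - [[0,0,0],[0,0,0],-1]

```text
time_s: 10.85
tcp_pos: [0.6274, -0.0231, 0.0974]
orientation: [2.003, 2.42, -0.001]
force: [2.3, -0.3, -0.8]
grip_width: 0.0108
gripper_force: 30.0
```

Call:
jog_arm:
  steps:
    - [[0,3.9,10],[0,0,0],-1]
    - [[0,3.5,10.2],[0,0,0],-1]
    - [[0,2.9,10.4],[0,0,0],-1]
    - [[0,2.4,10.4],[0,0,0],-1]
    - [[0,0,0],[0,0,0],-1]

```text
time_s: 11.35
tcp_pos: [0.6393, -0.0209, 0.0562]
orientation: [2.003, 2.42, -0.002]
force: [0.3, -2.7, -1.6]
grip_width: 0.011
gripper_force: 30.0
```

Call:
jog_arm:
  steps:
    - [[0,1.8,10.5],[0,0,0],-1]
    - [[0,1.4,10.7],[0,0,0],-1]
    - [[0,0,0],[0,0,0],-1]
    - [[0,0,0],[0,0,0],-1]

```text
time_s: 11.75
tcp_pos: [0.6421, -0.0204, 0.0363]
orientation: [-2.004, -2.419, 0.001]
force: [-1.3, -5.1, -2.2]
grip_width: 0.0108
gripper_force: 30.0
```

```bash
python3 - <<'E'
from h import *
import cv2
s=state();print(s["tcp_pos"],s["grip_width"],s["gripper_force"],s["force"],s["q"])
b=capture("scene")[:,:,::-1][100:260,210:380]
cv2.imwrite("pics/s3.png",cv2.resize(b,None,fx=3.6,fy=3.6,interpolation=2))
def pr(n,p):
    i=camera_info(n);T=np.array(i["cam_to_world"]);f=200/np.tan(np.radians(i["fovy"]/2));c=T[:3,:3].T@(np.array(p)-T[:3,3]);return c[:2]/c[2]*f+[i["cx"],i["cy"]]
for d in(-.019,0,.02,.03):print(d,(pr("scene",s["tcp_pos"]+[0,0,d])-[210,100])*3.6)
E
```

```text
[ 0.64212703 -0.02041339  0.03628364] 0.010822977977797398 29.997754096984863 [-1.27805735 -5.12629433 -2.15853769] [-0.34834971  0.6935973   0.45843046  1.73474154 -0.40122857  0.80834495
  0.48708797]
-0.019 [425.95327918 472.82889653]
0 [426.5389198  450.26235343]
0.02 [427.16407522 426.17318315]
0.03 [427.48005529 413.99749466]
```

View pics/s3.png

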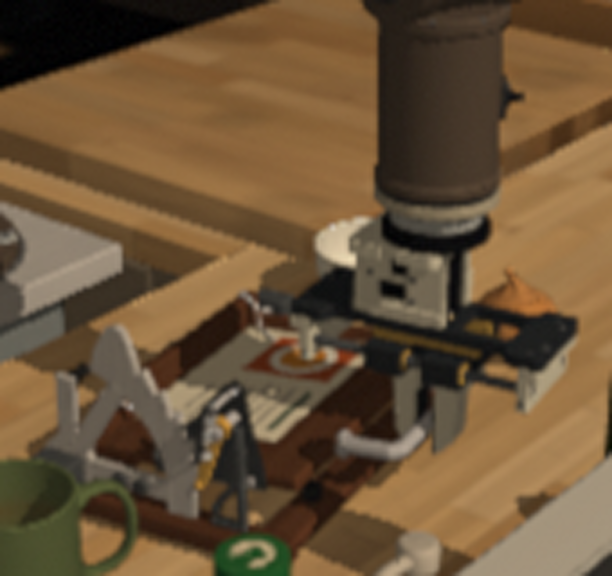

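Call:
jog_arm:
  steps:
    - [[0,0.5,5],[0,0,0],-1]
    - [[0,0.4,5],[0,0,0],-1]
    - [[0,0.2,5],[0,0,0],-1]
    - [[0,0,0],[0,0,0],-1]

```text
time_s: 12.2
tcp_pos: [0.643, -0.0202, 0.0213]
orientation: [-2.003, -2.419, 0.001]
force: [-1.0, -6.0, -1.3]
grip_width: 0.0112
gripper_force: 30.0
```

Call:
jog_arm:
  steps:
    - [[0,0,3],[0,0,0],-1]
    - [[0,0,2],[0,0,0],-1]
    - [[0,0,0],[0,0,0],-1]

```text
time_s: 12.5
tcp_pos: [0.6431, -0.0203, 0.0168]
orientation: [-2.004, -2.419, 0.001]
force: [-2.2, -5.9, -1.6]
grip_width: 0.011
gripper_force: 30.0
```

Call:
jog_arm:
  steps:
    - [[0,0,2],[0,0,0],-1]
    - [[0,0,0],[0,0,0],-1]

```text
time_s: 12.7
tcp_pos: [0.6432, -0.0202, 0.0163]
orientation: [-2.004, -2.419, -0.0]
force: [-7.3, -3.8, 14.9]
grip_width: 0.0115
gripper_force: 30.0
```

Call:
jog_arm:
  steps:
    - [[0,0,2],[0,0,0],-1]
    - [[0,0,0],[0,0,0],-1]

```text
time_s: 12.9
tcp_pos: [0.6432, -0.0203, 0.0156]
orientation: [-2.004, -2.419, -0.002]
force: [-12.3, -3.8, 27.8]
grip_width: 0.011
gripper_force: 30.0
```

Call:
jog_arm:
  steps:
    - [[0,0,0],[0,0,0],-1]
    - [[0,0,-4],[0,0,0],-1]
    - [[0,-0.3,-10.7],[0,0,0],-1]
    - [[0,-0.8,-10.7],[0,0,0],-1]
    - [[0,0,0],[0,0,0],-1]

```text
time_s: 13.4
tcp_pos: [0.6419, -0.0203, 0.0392]
orientation: [-2.004, -2.419, 0.0]
force: [-2.0, -4.6, -3.8]
grip_width: 0.0111
gripper_force: 30.0
```

Call:
jog_arm:
  steps:
    - [[0,-1.4,-10.6],[0,0,0],-1]
    - [[0,-1.8,-10.6],[0,0,0],-1]
    - [[0,-2.4,-10.4],[0,0,0],-1]
    - [[0,-2.9,-10.4],[0,0,0],-1]
    - [[0,0,0],[0,0,0],-1]

```text
time_s: 13.9
tcp_pos: [0.6335, -0.0218, 0.0814]
orientation: [-2.004, -2.419, -0.0]
force: [-1.9, -5.8, -4.3]
grip_width: 0.0114
gripper_force: 30.0
```

Call:
jog_arm:
  steps:
    - [[0,-1.7,-5.2],[0,0,0],-1]
    - [[0,0,0],[0,0,0],-1]

```text
time_s: 14.1
tcp_pos: [0.6321, -0.0221, 0.086]
orientation: [-2.004, -2.42, 0.0]
force: [-1.9, -5.2, -3.9]
grip_width: 0.011
gripper_force: 30.0
```

Call:
jog_arm:
  steps:
    - [[0,1.6,5],[0,0,0],-1]
    - [[0,1.4,5],[0,0,0],-1]
    - [[0,1.2,4],[0,0,0],-1]
    - [[0,0,0],[0,0,0],-1]

```text
time_s: 14.5
tcp_pos: [0.6364, -0.0214, 0.0712]
orientation: [-2.004, -2.42, 0.001]
force: [-1.3, -4.8, -3.0]
grip_width: 0.011
gripper_force: 30.0
```

Call:
jog_arm:
  steps:
    - [[0,0.7,3],[0,0,0],-1]
    - [[0,0,0],[0,0,0],-1]

```text
time_s: 14.7
tcp_pos: [0.6371, -0.0212, 0.0684]
orientation: [2.003, 2.42, -0.001]
force: [-1.1, -4.6, -2.5]
grip_width: 0.0106
gripper_force: 30.0
```

Call:
jog_arm:
  steps:
    - [[0,0.4,2],[0,0,0],-1]
    - [[0,0,0],[0,0,0],-1]

```text
time_s: 14.9
tcp_pos: [0.6375, -0.0211, 0.0668]
orientation: [-2.003, -2.42, 0.0]
force: [-2.5, -4.1, 1.0]
grip_width: 0.0108
gripper_force: 30.0
```

Call:
jog_arm:
  steps:
    - [[0,0.2,1],[0,0,0],-1]
    - [[0,0,0],[0,0,0],-1]

```text
time_s: 15.1
tcp_pos: [0.6377, -0.0211, 0.0662]
orientation: [-2.004, -2.42, -0.0]
force: [-3.6, -3.8, 3.9]
grip_width: 0.011
gripper_force: 30.0
```

Call:
jog_arm:
  steps:
    - [[0,-0.2,-0.7],[0,0,0],-1]
    - [[0,0,0],[0,0,0],-0.45]
    - [[0,0,0],[0,0,0],-0.45]
    - [[0,0,0],[0,0,0],-0.45]
    - [[0,0,0],[0,0,0],-0.45]

```text
time_s: 15.6
tcp_pos: [0.638, -0.0201, 0.0661]
orientation: [2.002, 2.421, 0.001]
force: [-0.1, -0.4, -0.3]
grip_width: 0.0252
gripper_force: 0.0
```

Call:
jog_arm:
  steps:
    - [[0,0,-4],[0,0,0],-0.45]
    - [[0,0,-6],[0,0,0],-0.45]
    - [[0,0,-10],[0,0,0],-0.45]
    - [[0,0,-15],[0,0,0],-0.45]
    - [[0,0,-20],[0,0,0],-0.45]

```text
time_s: 16.1
tcp_pos: [0.6374, -0.0209, 0.122]
orientation: [-2.003, -2.42, 0.001]
force: [0.3, 0.1, 0.7]
grip_width: 0.0258
gripper_force: 0.0
```

Call:
jog_arm:
  steps:
    - [[0,0,-30],[0,0,0],-0.45]
    - [[0,0,-30],[0,0,0],-0.45]
    - [[0,0,-30],[0,0,0],-0.45]
    - [[0,0,0],[0,0,0],-0.45]
    - [[0,0,0],[0,0,0],-0.45]

```text
time_s: 16.6
tcp_pos: [0.6381, -0.021, 0.2126]
orientation: [2.002, 2.419, 0.003]
force: [0.3, 0.4, -1.1]
grip_width: 0.0252
gripper_force: 0.0
```

```bash
python3 - <<'E'
from h import *
import cv2
s=state();print(s["tcp_pos"],s["grip_width"],s["force"])
b=capture("scene")[:,:,::-1][130:260,210:380]
cv2.imwrite("pics/s4.png",cv2.resize(b,None,fx=4,fy=4,interpolation=2))
E
```

```text
[ 0.63811523 -0.02096365  0.2125733 ] 0.025153761916425543 [ 0.30445049  0.39821651 -1.14396713]
```

View pics/s4.png

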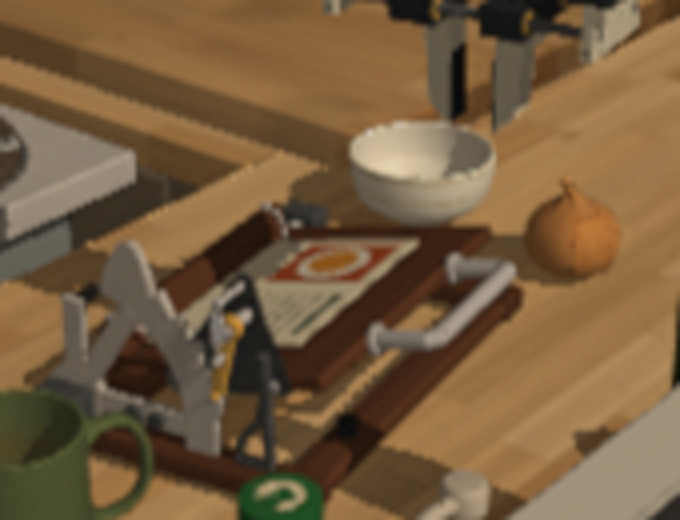

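The board is resting at a low slope: the handle runs from about (375,340) to (510,270) in the crop, clear of the frame. The pawl is on the lowest tooth of the arc near (215,375), and the hand is well clear of everything.

```bash
python3 -c "
from bench import *
print(close_job())"
```

```text
the job is handed in; nothing more can be done
None
```

The job is handed in, verdict not shown: the board went up to its stop and down flat, and now rests at about 0.24 rad in what force and the last picture show to be the lowest notch, with the hand clear and nothing seen disturbed.

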